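Unlock the isolator box and throw its switch

ROBOT

A 7-joint arm with a two-finger parallel gripper is mounted at the origin on the work surface. World frame = base frame: x ahead of the robot, y to its left, z up, the work surface at z = 0. Lengths are in m, angles in rad, forces in N, time in s.
With the tool pointing down it reaches from about 0.425 to 0.975 m from the base axis. Payload 16.7 kg.
Tool frame: the origin (TCP) lies between the finger pads; the fingertips stand 22 mm ahead of it and the grasp point (between the pads) lies 3 mm ahead of it; z points along the fingers, y is the line along which they close (so a half turn about z gives the same grasp; the last joint's range is limited). The gripper opens to 85 mm and grips with 20 to 120 N. Pads are 22 mm wide; open, the fingers measure 114 mm over their backs; the gripper's body (76 mm by 85 mm) begins 54 mm behind the grasp point. The pads swing forward as they close: fully open they stand 13 mm farther back than shut.
Start: joints at [1.192, 0.426, 0.074, 1.606, -0.034, 1.111, -0.067], TCP at [0.153, -0.657, 0.253] pointing down, gripper open.
Joint ranges: [-2.85, 2.85], [-0.5, 2.14], [-1.23, 1.37], [0.21, 2.46], [-1.02, 4.16], [0.16, 2.05], [-2.73, 2.73]. Speed limits (rad/s): [1.89, 1.89, 2.39, 2.39, 3.01, 3.01, 3.01].

INTERFACE

Orientations are given as [roll, pitch, yaw] about the fixed x, y, z axes, in that order (R = Rz(yaw) Ry(pitch) Rx(roll)).
In Python, from station import env gives the robot as it stands.
- The arm moves only by the tool servo_tool, never from a script. Its argument "rows" is a list that holds one entry, the list of rows, each a list of 7 numbers: the shift along the tool's x, y, z in m, then the turn, a rotation vector about the tool's x, y, z in degrees, then the closure, from 0 (fully open) to 1 (shut). In form: [[[dx, dy, dz, ax, ay, az, claw], ...]]. A call has 1 to 5 rows; each row shifts and turns the commanded pose from where the row before left it, along the tool's axes as they then stand; what a row does not reach is not made up. A row lasts 1/10 s, in which the tool goes at most 50 mm and 8.59 degrees, less where a joint would pass 70% of its speed; a pose out of reach is approached as far as the arm can. A call with a gripper value outside its range is refused whole. The fingers move at their own pace and stop on an object; "newtons" is the grip in N (left out, the last holds). Time passes only in rows, so rows that do not move let the fingers close. It gives the time, the measured TCP pose, the force, the opening and the grip force at its end, in the units of the state.
- env.state(): the state, without advancing time (a new reading comes with each control period).
- env.grab_frame(name): name is "scene" or "top"; returns a dict with "img" (420x560x3 uint8, red, green, blue), "depth" (420x560 float32, m along the optical axis (not along the pixel's ray), 0 where there is no reading), "mtx" (3x3 intrinsics, pixels), "R" (3x3) and "t" (3): a world point X has camera coordinates R X + t. Camera axes: x right, y down, z forward; pixel columns grow to the right and rows downward; lengths in m; the calibration is good to about 2 mm. A picture is of the moment at which its call begins.
- env.hand_in(): hands the job in; it is judged then, once.
The state is a dict: "time": time; "joints": joint angles; "joint_velocities": joint speeds; "joint_efforts": joint torques, N m; "position": TCP position; "orientation": TCP orientation; "wrist_force": force on the tool from outside, world axes, zero at the start; "torque": the same for the moment, N m; "grip_width": opening from 0.0 (shut) to 1.0 (fully open); "finger_force": force on a finger pad.
Only numpy, scipy, OpenCV 4.12 (cv2) and the standard library are available. Lean on these libraries where they do the work, as an engineer would, in place of code of your own. Each camera call takes 0.05 s, during which the arm holds its last target. There are 200 camera calls.

TASK

Take the flat-bladed key out of the key rack (leave the round-headed key there), push it fully home into the lock of the isolator box and turn the lock clockwise a quarter turn, as far as it goes, so that its tongue swings off the lid. Then lift the lid by its front tab until it leans back on its stop, and push the toggle lever inside right over, away from you towards the hinge. Leave the key seated in the turned lock, and do not knock over the beaker or the vials.

Things in the scene. Friction and masses are not known exactly. Their poses are not given: they have to be found in the camera images.
- case: Isolator box, white, fixed to the bench: an open well 160 (x) x 240 (y) x 90 mm high, walls 6 mm, closed by a lid; at its front (-x) right corner stands the lock turret (60 x 60 mm, 66 mm high, centred at x -110, y -75 mm, with a dark collar 52 mm across up to 98 mm). Origin: underside, centre of the well; +x points away from the robot to the hinge side, z up.
- lock (a joint): Turn of the lock cylinder about the vertical, rad: 0 locked (tongue over the lid), growing clockwise seen from above to 1.57 at its stop. The tongue holds the lid down until about 1.0. Stiff: stays where it is left (0.05 N m).
- lock_mouth (a point): Centre of the top face of the steel lock cylinder (37 mm across, top 104 mm above the bench), at the mouth of its slot. The slot is 18.4 mm long (this frame's x) by 8.4 mm wide (y), 36 mm deep, straight down. x also points along the tongue (12 mm wide, reaching 40 mm from the axis, its top flush with the cylinder's top); z up. The frame turns with the lock.
- key: The flat-bladed key, standing upright in one slot of the key rack: steel blade 16 (x) x 6 (y) mm, 28 mm long with a rounded nose, under a black rectangular grip 30 (x) x 10 (y) x 36 (z) mm. Origin: lower end of the blade; z up along the key; the grip spans z 28 to 64 mm. Half a turn about z makes no difference. About 50 g.
- key_shoulder (a point): Point on the key's axis at the underside of its grip (28 mm above the blade's end). It meets the lock mouth when the key is fully home.
- spare_key: Another key, to be left alone: round steel shank 7 mm thick, 28 mm long, black round head 28 mm across and 30 mm tall. Stands in the other slot. Origin: lower end of the shank, z up.
- key_rack: Grey block 150 (x) x 50 (y) x 34 mm high, fixed, with two slots at x = -45 and +45 mm, each 19 (x) x 9 (y) mm and 31 mm deep; either key may be in either slot. Origin: centre of underside.
- lid (a joint): Opening angle of the lid about its far (+x) edge, rad: 0 closed, 1.9 leaning back on its stop. It falls shut or open on either side of 1.57. Lid 164 mm from hinge to front edge, 240 mm wide, 8 mm thick, 0.3 kg, grey frame with a clear window.
- lid_hinge (a point): Point on the hinge axis, middle of the lid's width, level with the lid's underside (90 mm above the bench when built). Frame turns with the lid: x along the lid away from the tab, y along the hinge axis.
- lid_tab (a point): Middle of the lower front edge of the lid's lift tab: 60 mm wide (y), 8 mm thick, 30 mm in front of the box's front wall, free underneath down to the bench. Its front end is turned up into a flange 8 mm thick, top 30 mm above this point. 190 mm from the hinge axis, 75 mm to its +y side. Fingertips leaning on the flange and reaching under it, tilted some 20 degrees, can lift it.
- lever (a joint): Swing of the toggle lever in the well, rad: 0 leaning towards the robot, 1.0 fully over to the hinge side. Stays where it is left; a light push moves it.
- lever_tip (a point): Centre of the black ball (26 mm diameter) on the end of the toggle lever. The lever is 45 mm long, its pivot at x 15, y 35, z 28 mm in the box's frame, axis along the box's y; the ball lies 67 mm above the bench at either end of its swing and 73 mm half-way. Its base block is 70 x 50 mm, top 31 mm above the bench.
- beaker: Glass beaker, 70 mm across, 85 mm tall, standing. Origin: underside, z up.
- vial_rack: White block 150 x 60 x 34 mm, fixed, holding three glass vials upright. Origin: underside centre.
- vial0: Glass vial, 22 mm across, 48 mm tall, in the vial rack. Origin: underside, z up.
- vial1: As vial0, next hole.
- vial2: As vial0, last hole.

How it is judged:
By the outcome, as a careful person would: the job done as asked, in the order asked, and still so for the second after the job is handed in, with the robot touching nothing.
It also fails if it takes over 72 s, if anything falls off the work surface, if the arm or the gripper's body presses on something with over 40 N, if the wrist force passes 120 N, or if a joint passes its speed limit or range.

## Working session

There is one attempt and no reset: what is moved stays moved. The work goes in short steps, Python scripts to look and compute and a tool call to move; the robot and the scene stay as the last step left them, time stands still between calls to the robot, and variables do not carry over. Pictures are saved under pics/ and viewed, at most 10 in all, crops included, and the job is handed in when it is done.

Besides the shell and the picture viewer there is one more tool, called as name(argument=value, ...), one argument or row to a line, values as JSON. servo_tool: Moves the arm, as the interface text tells. Its arguments: {"type":"object","properties":{"rows":{"type":"array"},"newtons":{"type":"number"}},"required":["rows"]}

```bash
mkdir -p pics; ls
cat > h.py <<'E'
import numpy as np, cv2
from station import env
from scipy.spatial.transform import Rotation as Ro
def cloud(f):
    d=f["depth"];K=f["mtx"];v,u=np.mgrid[:d.shape[0],:d.shape[1]]
    P=np.stack([(u-K[0,2])/K[0,0]*d,(v-K[1,2])/K[1,1]*d,d],-1)
    W=(P-f["t"])@f["R"]; W[d==0]=np.nan
    return W
def save(f,n): cv2.imwrite("pics/"+n,f["img"][:,:,::-1])
E
python3 - <<'E'
from h import *
import pickle
s=env.state();print(s)
F={n:env.grab_frame(n) for n in("scene","top")}
pickle.dump(F,open("f0.pkl","wb"))
cv2.imwrite("pics/a.png",np.vstack([F["top"]["img"]])[:,:,::-1]);save(F["scene"],"b.png")
for n in F: print(n,F[n]["mtx"],-F[n]["R"].T@F[n]["t"])
E
```

```text
pics
{'time': 0.0, 'joints': array([ 1.19250703,  0.42674   ,  0.07384596,  1.60662457, -0.03405821,
        1.1107972 , -0.0670997 ]), 'joint_velocities': array([ 0.00132177,  0.00113491,  0.00127553,  0.00043016, -0.00040103,
        0.00074944, -0.00099062]), 'joint_efforts': array([ 3.26645168e-03, -9.49829292e+01,  3.76157999e+00, -4.63510573e+01,
        1.90076785e-02,  1.00750424e-02,  1.24434741e-04]), 'position': array([ 0.15296526, -0.65704135,  0.25259736]), 'orientation': array([-3.14028883e+00,  1.32985576e-04,  2.28780543e-01]), 'wrist_force': array([-0.26479137,  0.26948065,  0.32384579]), 'torque': array([ 6.16582682e-03, -5.17002877e-05, -5.99336587e-03]), 'finger_force': 0.0, 'grip_width': 0.9993758148189904}
scene [[507.48594123   0.         272.33176702]
 [  0.         507.48594123 213.3548284 ]
 [  0.           0.           1.        ]] [1.2068977  0.22176075 1.04802268]
top [[506.87466592   0.         285.04010924]
 [  0.         506.87466592 203.89598991]
 [  0.           0.           1.        ]] [0.42290468 0.01796805 1.50325912]
```

View pics/a.png

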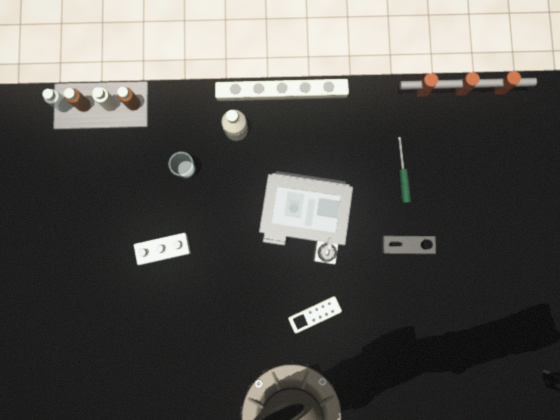

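View pics/b.png

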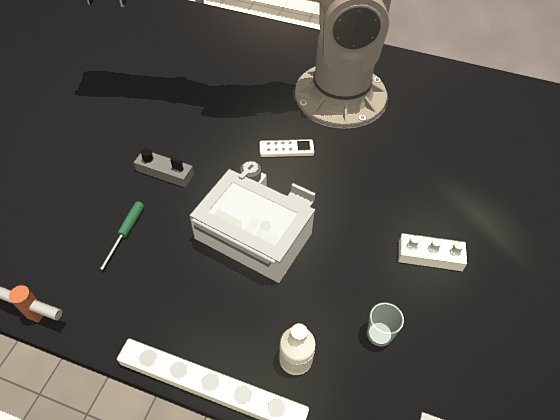

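The top view shows the flat-key grip at about (396,244), the round key at (426,244), the lock at (327,252), the lid tab at (275,239) and the box centre at (306,212). The scene view shows the keys at (177,165) and (147,156), the lock at (250,170) and the tab flange at (303,193).

```bash
cat > m.py <<'E'
from h import *
import pickle
F=pickle.load(open("f0.pkl","rb"))
def box(n,u0,u1,v0,v1,z0,z1):
    W=cloud(F[n])[v0:v1,u0:u1].reshape(-1,3);W=W[np.isfinite(W[:,0])]
    return W[(W[:,2]>z0)&(W[:,2]<z1)]
def rect(P): 
    r=cv2.minAreaRect((P[:,:2]*1000).astype(np.float32)); return r
def rep(l,P): print(l,len(P),P.mean(0).round(4),"med z",np.median(P[:,2]).round(4),"zmax",P[:,2].max().round(4),[np.round(x,1) for x in rect(P)])
rep("table",box("top",100,130,300,330,-.1,.1))
rep("rack T",box("top",375,445,228,262,.02,.045)); rep("rack S",box("scene",128,200,145,190,.02,.045))
rep("key T",box("top",380,410,228,262,.055,.09)); rep("key S",box("scene",165,190,150,180,.062,.09))
rep("spare T",box("top",414,440,228,262,.05,.09)); rep("spare S",box("scene",135,158,142,170,.05,.09))
rep("lid T",box("top",250,365,165,250,.088,.106)); rep("lid S",box("scene",180,325,165,285,.09,.104))
rep("lock T",box("top",312,345,236,268,.09,.12)); rep("lock S",box("scene",236,266,158,184,.098,.12))
rep("lockring T",box("top",312,345,243,268,.09,.12))
rep("tabflange T",box("top",255,295,228,252,.106,.14)); rep("tabflange S",box("scene",285,320,180,210,.106,.14))
rep("beaker T",box("top",160,205,145,185,.02,.14))
rep("vials T",box("top",130,195,230,270,.02,.14))
T=F["top"]["img"];S=F["scene"]["img"]
a=cv2.resize(T[160:280,230:450],(792,432),interpolation=cv2.INTER_CUBIC)
cv2.imwrite("pics/c.png",a[:,:,::-1])
b=cv2.resize(S[130:250,120:330],(788,450),interpolation=cv2.INTER_CUBIC)
cv2.imwrite("pics/d.png",b[:,:,::-1])
E
python3 m.py
```

```text
table 895 [ 2.942e-01  5.029e-01 -5.000e-04] med z -0.0005 zmax 0.0118 [array([294.1, 502.7]), array([89.3, 84. ]), np.float64(88.3)]
rack T 751 [ 0.4719 -0.3538  0.0337] med z 0.0339 zmax 0.0444 [array([ 472.1, -358.8]), array([152.5,  47. ]), np.float64(88.3)]
rack S 831 [ 0.4785 -0.3497  0.033 ] med z 0.0339 zmax 0.0449 [array([ 471.1, -356.4]), array([152.5,  55.4]), np.float64(88.2)]
key T 45 [ 0.4731 -0.3122  0.0689] med z 0.0694 zmax 0.0768 [array([ 473.1, -313.8]), array([31.3,  8.7]), np.float64(88.8)]
key S 54 [ 0.4747 -0.3104  0.0687] med z 0.0692 zmax 0.0743 [array([ 474.3, -311.3]), array([29.2, 11.9]), np.float64(84.3)]
spare T 87 [ 0.4702 -0.4012  0.0628] med z 0.0632 zmax 0.0732 [array([ 469.9, -402.1]), array([26.6, 25.1]), np.float64(44.5)]
spare S 101 [ 0.4726 -0.3996  0.0618] med z 0.0633 zmax 0.0689 [array([ 471. , -401.2]), array([27.6, 28.3]), np.float64(1.8)]
lid T 5471 [ 0.5773 -0.0585  0.0968] med z 0.0969 zmax 0.1059 [array([571. , -58.4]), array([240.2, 204.1]), np.float64(79.9)]
lid S 6946 [ 0.5797 -0.054   0.0972] med z 0.0973 zmax 0.1039 [array([559., -
[... 234 characters left out ...]
98 [array([ 466.8, -112.7]), array([75. , 56.6]), np.float64(15.0)]
lockring T 248 [ 0.456  -0.1144  0.101 ] med z 0.101 zmax 0.1107 [array([ 454.2, -124. ]), array([72.5, 49.6]), np.float64(88.7)]
tabflange T 67 [0.4874 0.0324 0.1187] med z 0.1188 zmax 0.1267 [array([487.5,  32. ]), array([57.8,  8. ]), np.float64(79.9)]
tabflange S 163 [0.488  0.0347 0.1163] med z 0.1181 zmax 0.1251 [array([486.1,  33.5]), array([61.6, 13.2]), np.float64(81.9)]
beaker T 351 [0.7227 0.2956 0.0625] med z 0.0665 zmax 0.0924 [array([718. , 291.1]), array([68.1, 68. ]), np.float64(49.2)]
vials T 1105 [0.481  0.3571 0.0372] med z 0.0343 zmax 0.0683 [array([481.6, 358.9]), array([ 60.7, 151.6]), np.float64(10.9)]
```

View pics/c.png

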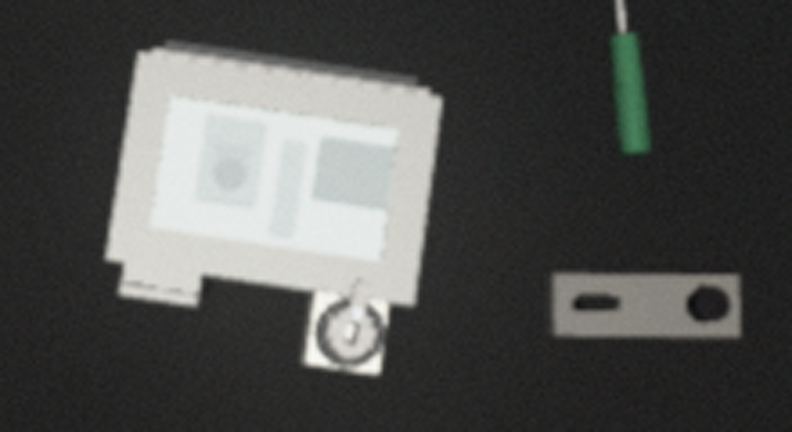

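View pics/d.png

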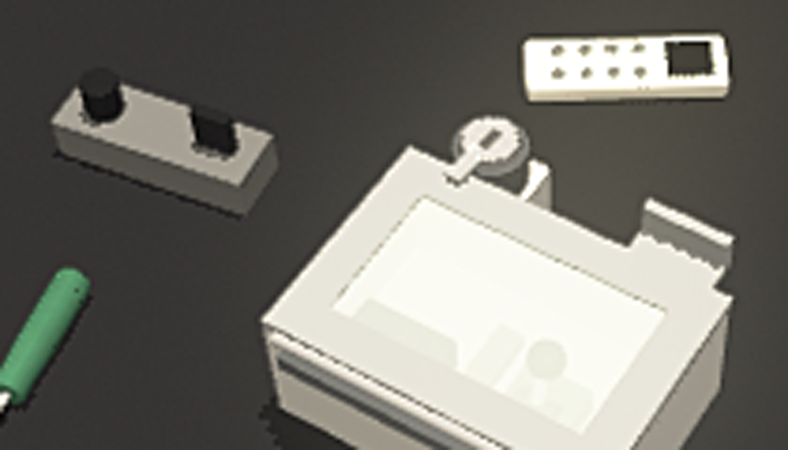

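The crops show the following:
- The flat-key grip runs along world y.
- The slot and tongue point along the box's +x, at a yaw of about -10°.
- The lever ball shows through the window.

The measured heights agree with the text: rack 34 mm, key top 70 mm, lid 97 mm, flange 119 mm. I'll start moving: turn to yaw 88.5°, then translate to above the key.

servo_tool(
  rows=[
    [[0,0,0,0,0,-8.4,0],[0,0,0,0,0,-8.4,0],[0,0,0,0,0,-8.4,0],[0,0,0,0,0,-8.4,0],[0,0,0,0,0,-8.4,0]],
  ],
)

```text
time: 0.6
position: [0.153, -0.6572, 0.2529]
orientation: [-3.141, -0.0, 0.968]
wrist_force: [-0.6, -0.5, 0.6]
grip_width: 0.998
finger_force: 0.0
```

servo_tool(
  rows=[
    [[0,0,0,0,0,-8.4,0],[0,0,0,0,0,-8.4,0],[0,0,0,0,0,-8.4,0],[0,0,0,0,0,-8.2,0]],
  ],
)

```text
time: 1.0
position: [0.153, -0.6572, 0.2529]
orientation: [-3.141, -0.001, 1.551]
wrist_force: [-0.5, -0.1, 0.2]
grip_width: 1.001
finger_force: 0.0
```

servo_tool(
  rows=[
    [[0.035,0.031,0.008,0,0,0,0],[0.035,0.031,0.008,0,0,0,0],[0.035,0.031,0.008,0,0,0,0],[0.035,0.031,0.008,0,0,0,0],[0.035,0.031,0.008,0,0,0,0]],
  ],
)

```text
time: 1.5
position: [0.3134, -0.4849, 0.2129]
orientation: [-3.141, -0.0, 1.544]
wrist_force: [1.7, -0.9, 0.1]
grip_width: 1.0
finger_force: 0.0
```

```bash
cat > lock.py <<'E'
from h import *
import pickle
from scipy.optimize import least_squares
F=pickle.load(open("f0.pkl","rb"))
def proj(f,X):
    p=(X@f["R"].T+f["t"])@f["mtx"].T; return p[:,:2]/p[:,2:]
def unproj(f,uv,z):
    r=np.c_[uv,np.ones(len(uv))]@np.linalg.inv(f["mtx"]).T@f["R"]; c=-f["R"].T@f["t"]
    return c+r*((z-c[2])/r[:,2])[:,None]
# orthorectify at z=0.104 both views round lock, 0.25mm/px; rows=-x, cols=-y
c0=np.array([.457,-.1145]);N=240;g=(np.arange(N)-N/2)*.00035
out=[]
for n in("top","scene"):
    yy,xx=np.meshgrid(-g,-g); X=np.stack([c0[0]+xx,c0[1]+yy,np.full_like(xx,.104)],-1).reshape(-1,3)
    p=proj(F[n],X).astype(np.float32).reshape(N,N,2)
    im=cv2.remap(F[n]["img"],p,None,cv2.INTER_CUBIC); im=im.copy()
    im=cv2.resize(im,(390,390)); cv2.line(im,(195,180),(195,210),(255,0,0),1);cv2.line(im,(180,195),(210,195),(255,0,0),1)
    out.append(im)
cv2.imwrite("pics/e.png",np.hstack(out)[:,:,::-1])
E
python3 lock.py
```

```text
(no output)
```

View pics/e.png

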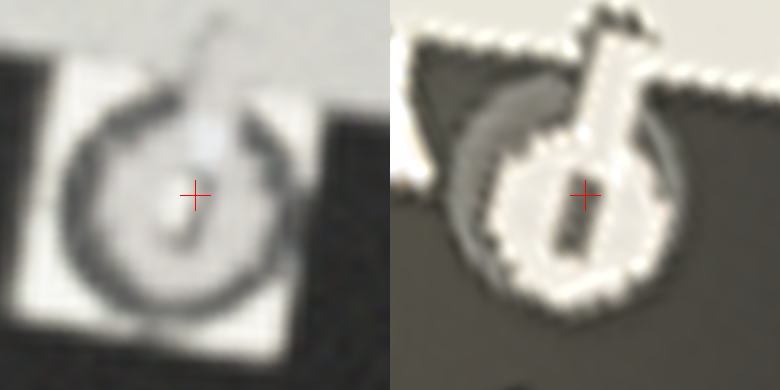

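The ortho crops put the slot centre at about (.4544,-.1126) from the top view and (.4525,-.1128) from the scene view. That leaves a 2 mm disagreement in x, which I'll resolve with the key held next to the lock. Next I continue to the key and grasp it.

servo_tool(
  rows=[
    [[0.0354,0.0311,0.008,0,0,0,0.3],[0.0354,0.0311,0.008,0,0,0,0.3],[0.0354,0.0311,0.008,0,0,0,0.3],[0.0354,0.0311,0.008,0,0,0,0.3],[0.0354,0.0311,0.008,0,0,0,0.3]],
  ],
)

```text
time: 2.0
position: [0.4735, -0.312, 0.1729]
orientation: [-3.141, -0.0, 1.545]
wrist_force: [1.0, -1.4, 0.0]
grip_width: 0.703
finger_force: 0.0
```

servo_tool(
  rows=[
    [[0,0,0.03,0,0,0,0.3],[0,0,0.03,0,0,0,0.3],[0,0,0.02,0,0,0,0.3],[0,0,0,0,0,0,0.3],[0,0,0,0,0,0,0.3]],
  ],
)

```text
time: 2.5
position: [0.4727, -0.3135, 0.0936]
orientation: [-3.141, -0.0, 1.545]
wrist_force: [-0.1, -0.2, -0.6]
grip_width: 0.699
finger_force: 0.0
```

Run:
```python
from h import *
s=env.state();print(s["position"],s["orientation"],s["joints"],s["grip_width"])
f=env.grab_frame("scene");g=env.grab_frame("top")
a=cv2.resize(f["img"][110:220,80:240],(400,275),interpolation=3);b=cv2.resize(g["img"][200:310,340:500],(400,275),interpolation=3)
cv2.imwrite("pics/g.png",np.hstack([a,b])[:,:,::-1])
```

```text
[ 0.47266213 -0.31354441  0.09356659] [-3.14114604e+00 -4.50129390e-04  1.54476414e+00] [ 0.74676457  0.46918977 -0.34212271  1.96144914  0.22460069  0.74786929
  0.24713023] 0.6990132559047177
```

View pics/g.png

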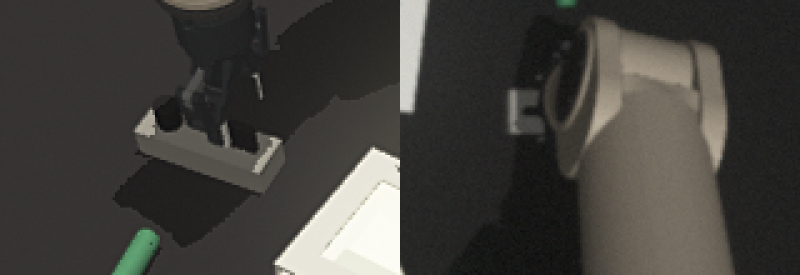

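The scene half shows a near finger at about crop (218,120), which looks left of the flat key at (243,135). I'll check by projecting the expected finger position.

Run:
```python
from h import *
f=env.grab_frame("scene")
def pr(X):
    p=f["mtx"]@(f["R"]@np.array(X)+f["t"]);p=p[:2]/p[2];return (p-[80,110])*2.5
for X in [(.503,-.3135,.075),(.443,-.3135,.075),(.503,-.3135,.12),(.4735,-.312,.07),(.4735,-.312,.034)]: print(X,pr(X))
W=cloud(f)
# finger points near z .07-.11 in region
M=W[110:220,80:240].reshape(-1,3)
for z in np.arange(.04,.16,.01):
    m=M[(M[:,2]>z)&(M[:,2]<z+.01)&(M[:,1]<-.22)&(M[:,1]>-.39)]
    if len(m): print(z.round(3),len(m),m.min(0).round(3),m.max(0).round(3),np.median(m,0).round(3))
```

```text
(0.503, -0.3135, 0.075) [223.51853507 142.29551237]
(0.443, -0.3135, 0.075) [250.2632247  101.39622118]
(0.503, -0.3135, 0.12) [216.27928108 112.08158439]
(0.4735, -0.312, 0.07) [238.87673157 125.59077002]
(0.4735, -0.312, 0.034) [243.95971503 148.57442064]
0.04 36 [ 0.464 -0.39   0.04 ] [ 0.481 -0.297  0.05 ] [ 0.476 -0.314  0.045]
0.05 34 [ 0.465 -0.39   0.05 ] [ 0.48  -0.296  0.06 ] [ 0.476 -0.312  0.055]
0.06 43 [ 0.468 -0.39   0.06 ] [ 0.48  -0.296  0.07 ] [ 0.476 -0.312  0.066]
0.07 27 [ 0.44  -0.327  0.07 ] [ 0.508 -0.297  0.08 ] [ 0.472 -0.311  0.073]
0.08 31 [ 0.436 -0.324  0.081] [ 0.516 -0.303  0.089] [ 0.444 -0.309  0.086]
0.09 47 [ 0.437 -0.324  0.09 ] [ 0.518 -0.301  0.1  ] [ 0.506 -0.31   0.095]
0.1 46 [ 0.429 -0.324  0.1  ] [ 0.519 -0.302  0.11 ] [ 0.446 -0.309  0.104]
0.11 34 [ 0.438 -0.323  0.11 ] [ 0.518 -0.302  0.12 ] [ 0.443 -0.309  0.114]
0.12 55 [ 0.417 -0.327  0.121] [ 0.535 -0.3    0.13 ] [ 0.511 -0.305  0.127]
0.13 83 [ 0.413 -0.329  0.13 ] [ 0.538 -0.298  0.14 ] [ 0.51  -0.306  0.135]
0.14 98 [ 0.411 -0.328  0.14 ] [ 0.538 -0.297  0.15 ] [ 0.5   -0.305  0.145]
0.15 101 [ 0.405 -0.328  0.15 ] [ 0.54  -0.296  0.16 ] [ 0.5   -0.304  0.156]
```

The finger position is consistent; the apparent offset was parallax. Next I descend, close and lift.

servo_tool(
  rows=[
    [[0.001,0.001,0.016,0,0,0,0.3],[0,0,0.015,0,0,0,0.3],[0,0,0,0,0,0,0.6],[0,0,0,0,0,0,1],[0,0,0,0,0,0,1]],
  ],
  newtons=40,
)

```text
time: 3.15
position: [0.4738, -0.3126, 0.0625]
orientation: [3.141, -0.0, 1.545]
wrist_force: [-0.1, 0.1, 0.9]
grip_width: 0.192
finger_force: 0.0
```

servo_tool(
  rows=[
    [[0,0,0,0,0,0,1],[0,0,0,0,0,0,1],[0,0,0,0,0,0,1]],
  ],
  newtons=60,
)

```text
time: 3.45
position: [0.4736, -0.3127, 0.0627]
orientation: [3.142, 0.0, 1.545]
wrist_force: [-3.3, 1.3, 6.8]
grip_width: 0.107
finger_force: 59.0
```

servo_tool(
  rows=[
    [[0,0,-0.02,0,0,0,1],[0,0,-0.03,0,0,0,1],[0,0,-0.035,0,0,0,1],[0,0,-0.03,0,0,0,1],[0,0,-0.015,0,0,0,1]],
  ],
)

```text
time: 3.95
position: [0.4746, -0.3131, 0.1951]
orientation: [3.139, 0.002, 1.545]
wrist_force: [-0.8, 0.4, -0.1]
grip_width: 0.109
finger_force: 58.5
```

servo_tool(
  rows=[
    [[0,0,0,0,0,-8.14,1],[0,0,0,0,0,-8.14,1],[0,0,0,0,0,-8.14,1],[0,0,0,0,0,-8.14,1],[0,0,0,0,0,-8.14,1]],
  ],
)

```text
time: 4.45
position: [0.4735, -0.3126, 0.1918]
orientation: [-3.142, -0.0, 2.261]
wrist_force: [-0.5, -0.2, -0.7]
grip_width: 0.108
finger_force: 58.5
```

servo_tool(
  rows=[
    [[0,0,0,0,0,-8.14,1],[0,0,0,0,0,-8.14,1],[0,0,0,0,0,-8.14,1],[0,0,0,0,0,-8.14,1],[0,0,0,0,0,-8.14,1]],
  ],
)

```text
time: 4.95
position: [0.4735, -0.3125, 0.1918]
orientation: [3.141, -0.0, 2.971]
wrist_force: [-0.4, 0.1, -0.7]
grip_width: 0.105
finger_force: 58.5
```

servo_tool(
  rows=[
    [[0.011,0.0387,0,0,0,0,1],[0.011,0.0387,0,0,0,0,1],[0.011,0.0387,0,0,0,0,1],[0.011,0.0387,0,0,0,0,1],[0.011,0.0387,0,0,0,0,1]],
  ],
)

```text
time: 5.45
position: [0.4529, -0.111, 0.192]
orientation: [3.141, -0.0, 2.965]
wrist_force: [1.3, 0.2, -0.5]
grip_width: 0.106
finger_force: 58.6
```

Run:
```python
from h import *
import pickle
F={n:env.grab_frame(n) for n in("scene","top")};pickle.dump(F,open("f1.pkl","wb"))
s=env.state();print(s["position"],s["orientation"],s["joints"],s["grip_width"],s["finger_force"])
f=F["scene"];p=f["mtx"]@(f["R"]@np.array([.4535,-.1127,.12])+f["t"]);p=(p[:2]/p[2]).astype(int);print(p)
x,y=p
a=f["img"][y-35:y+35,x-30:x+30]
cv2.imwrite("pics/i.png",cv2.resize(a,(510,595),interpolation=3)[:,:,::-1])
```

```text
[ 0.45297661 -0.10781169  0.19233823] [3.14113103e+00 1.01709708e-04 2.97127385e+00] [ 0.79667719  0.23459468 -0.78063656  2.08629755  0.21017932  0.89780605
  1.29822928] 0.10891170598280617 58.66749465465546
[249 162]
```

View pics/i.png

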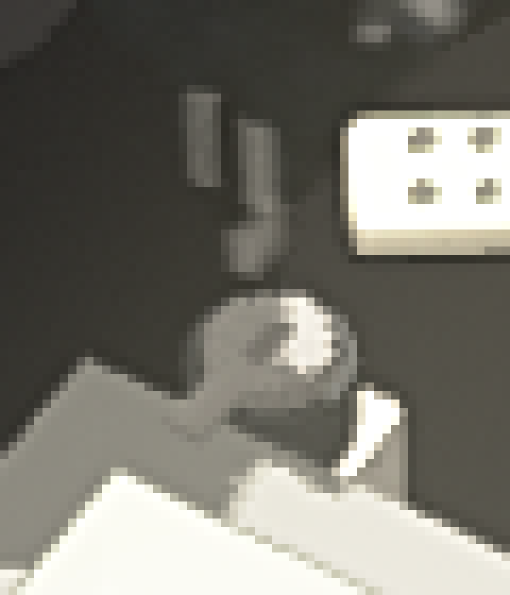

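The crop shows the blade tip at about crop (250,275), hanging up and to the left of the slot at (268,342). The arm was still overshooting in that frame, so I'll lower a little, settle and compare precisely.

servo_tool(
  rows=[
    [[0,0,0.01,0,0,0,1],[0,0,0.01,0,0,0,1],[0,0,0,0,0,0,1],[0,0,0,0,0,0,1]],
  ],
)

```text
time: 5.95
position: [0.4532, -0.113, 0.1717]
orientation: [3.141, -0.001, 2.964]
wrist_force: [0.0, 0.1, -1.2]
grip_width: 0.106
finger_force: 58.7
```

```bash
cat > k.py <<'E'
from h import *
import pickle,sys
f=env.grab_frame("scene")
s=env.state();p=s["position"];print(p,s["orientation"])
pickle.dump(f,open("f2.pkl","wb"))
def pr(X):
    q=(np.atleast_2d(X)@f["R"].T+f["t"])@f["mtx"].T;return q[:,:2]/q[:,2:]
u0,v0,k=225,140,12
im=cv2.resize(f["img"][v0:v0+48,u0:u0+64],None,fx=k,fy=k,interpolation=cv2.INTER_NEAREST).astype(float)
im=np.clip(255*(im/255)**.6,0,255).astype(np.uint8).copy()
def poly(c,yaw,a,b,z,col):
    R=np.array([[np.cos(yaw),-np.sin(yaw)],[np.sin(yaw),np.cos(yaw)]])
    Q=np.array([[-a,-b],[a,-b],[a,b],[-a,b]])/2@R.T+c
    cv2.polylines(im,[((pr(np.c_[Q,np.full(4,z)])+.5-[u0,v0])*k).astype(int)],True,col,1)
yaw=s["orientation"][2]
b=p[2]-.0567
poly(p[:2],yaw,.016,.006,b+.003,(255,0,0)); poly(p[:2],yaw,.016,.006,b+.028,(255,128,0))
poly(np.array([.4525,-.1128]),np.radians(-10.1),.0184,.0084,.104,(0,255,0))
cv2.imwrite("pics/"+sys.argv[1],im[:,:,::-1])
E
python3 k.py j.png
```

```text
[ 0.45338247 -0.11290963  0.17200527] [ 3.14103621e+00 -6.83720619e-04  2.96452209e+00]
```

View pics/j.png

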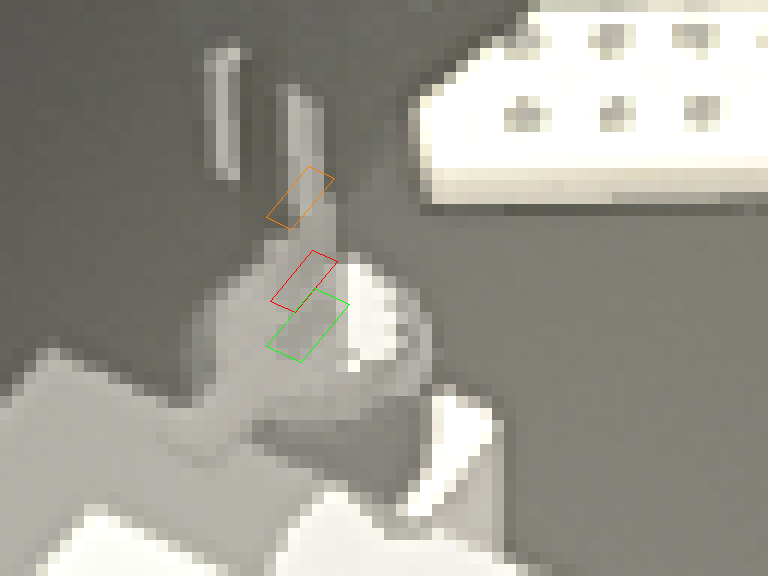

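The model blade's right edge matches the visible one at about x=336, so the scene camera is consistent across the picture. I'll refine the lock centre with template fits on the first, unoccluded frames.

```bash
cat > l2.py <<'E'
from h import *
import pickle
from scipy.optimize import minimize
F=pickle.load(open("f0.pkl","rb"))
def samp(f,X):
    p=(X@f["R"].T+f["t"])@f["mtx"].T;p=(p[:,:2]/p[:,2:]).astype(np.float32)
    return cv2.remap(f["img"].mean(2).astype(np.float32),p[None],None,cv2.INTER_LINEAR)[0]
def edge(n,z,r,ang,sgn,d=.0015):
    f=F[n];a=np.radians(ang)
    def cost(c):
        o=np.c_[np.cos(a),np.sin(a),0*a]; C=np.r_[c,z]
        return -sgn*np.mean(samp(f,C+o*(r+d))-samp(f,C+o*(r-d)))
    best=min(((cost((x,y)),x,y) for x in np.arange(.448,.461,.0005) for y in np.arange(-.119,-.106,.0005)))
    r=minimize(cost,best[1:],method="Nelder-Mead",options=dict(initial_simplex=[(best[1],best[2]),(best[1]+.001,best[2]),(best[1],best[2]+.001)]))
    return r.x.round(4),round(-r.fun,1)
A=np.arange(30,310,3.)   # skip tongue at -10..(350)
for n in("top","scene"):
    print(n,"cyl edge",edge(n,.104,.0185,A,-1),"front half",edge(n,.104,.0185,np.arange(90,270,3.),-1))
print("top collar outer",edge("top",.098,.026,np.arange(100,250,3.),1), edge("top",.098,.026,A,1))
# slot darkness in both
for n in("top","scene"):
    f=F[n];c,s=np.cos(np.radians(-10.1)),np.sin(np.radians(-10.1))
    gx,gy=np.meshgrid(np.linspace(-.014,.014,57),np.linspace(-.009,.009,37))
    w=((abs(gx)<.0092)&(abs(gy)<.0042)).ravel()
    def cost(q):
        X=np.c_[q[0]+c*gx.ravel()-s*gy.ravel(),q[1]+s*gx.ravel()+c*gy.ravel(),np.full(gx.size,.104)]
        v=samp(f,X);return v[w].mean()-v[~w].mean()
    b=min((cost((x,y)),x,y) for x in np.arange(.448,.461,.0005) for y in np.arange(-.119,-.106,.0005));print(n,"slot",np.round(b,4))
# case pose: top-lid rectangle & flange yaw checks
from m import box,rect
for n,uv in(("top",(250,365,165,250)),("scene",(180,325,165,285))):
    P=box(n,*uv,.09,.104); th=np.radians(-10.1); e=np.array([[np.cos(th),np.sin(th)],[-np.sin(th),np.cos(th)]])
    Q=P[:,:2]@e.T; print(n,"case-frame y extent",np.percentile(Q[:,1],[.3,99.7]).round(4),"x max",np.percentile(Q[:,0],[99.7]).round(4))
E
python3 l2.py | grep -v "^[a-z]* [TS] \|^table"
```

```text
top cyl edge (array([ 0.4541, -0.112 ]), np.float64(50.6)) front half (array([ 0.4542, -0.112 ]), np.float64(51.9))
scene cyl edge (array([ 0.452, -0.113]), np.float64(82.0)) front half (array([ 0.4517, -0.1132]), np.float64(89.0))
top collar outer (array([ 0.4552, -0.1106]), np.float64(55.8)) (array([ 0.455 , -0.1113]), np.float64(52.3))
top slot [-22.6431   0.4535  -0.115 ]
scene slot [-85.2092   0.4525  -0.113 ]
top case-frame y extent [-0.0764  0.162 ] x max [0.6724]
scene case-frame y extent [-0.0756  0.164 ] x max [0.6727]
```

The mean lock centre is (.453,-.1126), and the key should hang at about (.453,-.113). I'll descend gently and watch the force.

servo_tool(
  rows=[
    [[0,0,0.005,0,0,0,1],[0,0,0.005,0,0,0,1],[0,0,0.003,0,0,0,1],[0,0,0.002,0,0,0,1],[0,0,0,0,0,0,1]],
  ],
)

```text
time: 6.5
position: [0.4534, -0.1122, 0.1571]
orientation: [3.141, -0.0, 2.966]
wrist_force: [1.5, 2.0, -1.2]
grip_width: 0.105
finger_force: 58.4
```

servo_tool(
  rows=[
    [[0,0,0.003,0,0,0,1],[0,0,0.003,0,0,0,1],[0,0,0,0,0,0,1]],
  ],
)

```text
time: 6.8
position: [0.4536, -0.1122, 0.1511]
orientation: [3.141, 0.0, 2.966]
wrist_force: [2.7, 3.1, -3.2]
grip_width: 0.105
finger_force: 58.3
```

servo_tool(
  rows=[
    [[-0.0004,0.0006,0.003,0,0,0,1],[0,0,0.004,0,0,0,1],[0,0,0.004,0,0,0,1],[0,0,0.004,0,0,0,1],[0,0,0,0,0,0,1]],
  ],
)

```text
time: 7.3
position: [0.4536, -0.1119, 0.1357]
orientation: [3.141, -0.001, 2.965]
wrist_force: [1.0, 2.2, -1.2]
grip_width: 0.107
finger_force: 58.7
```

servo_tool(
  rows=[
    [[0,0,0.002,0,0,0,1],[0,0,0.002,0,0,0,1],[0,0,0,0,0,0,1]],
  ],
)

```text
time: 7.6
position: [0.454, -0.112, 0.1326]
orientation: [-3.141, 0.0, 2.965]
wrist_force: [-2.4, 2.5, 9.1]
grip_width: 0.103
finger_force: 60.3
```

The key is seated, with contact at the predicted height. I turn clockwise in steps.

servo_tool(
  rows=[
    [[0,0,0.0005,0,0,6,1],[0,0,0,0,0,7,1],[0,0,0,0,0,7,1],[0,0,0,0,0,7,1],[0,0,0,0,0,7,1]],
  ],
  newtons=80,
)

```text
time: 8.1
position: [0.4538, -0.1122, 0.1325]
orientation: [-3.141, 0.001, 2.367]
wrist_force: [-7.8, 0.9, 22.3]
grip_width: 0.101
finger_force: 83.2
```

servo_tool(
  rows=[
    [[0,0,0,0,0,7,1],[0,0,0,0,0,7,1],[0,0,0,0,0,7,1],[0,0,0,0,0,7,1],[0,0,0,0,0,7,1]],
  ],
)

```text
time: 8.6
position: [0.4534, -0.1123, 0.1325]
orientation: [-3.14, 0.001, 1.756]
wrist_force: [-10.0, 2.3, 24.2]
grip_width: 0.1
finger_force: 83.6
```

servo_tool(
  rows=[
    [[0,0,0,0,0,7,1],[0,0,0,0,0,7,1],[0,0,0,0,0,4,1],[0,0,0,0,0,0,1]],
  ],
)

```text
time: 9.0
position: [0.4537, -0.1123, 0.1325]
orientation: [-3.141, 0.001, 1.444]
wrist_force: [-7.3, 1.8, 20.1]
grip_width: 0.101
finger_force: 83.1
```

Run:
```python
from h import *
s=env.state();print(s["position"],s["orientation"],s["wrist_force"],s["torque"],s["finger_force"])
```

```text
[ 0.45370768 -0.1122682   0.13254146] [-3.14140560e+00  1.04675339e-03  1.44392697e+00] [-7.28438418  1.80851473 20.13692504] [ 0.28216577  1.75878058 -0.05914132] 83.08316946029663
```

servo_tool(
  rows=[
    [[0,0,0,0,0,3,1],[0,0,0,0,0,3,1],[0,0,0,0,0,3,1],[0,0,0,0,0,0,1]],
  ],
)

```text
time: 9.4
position: [0.454, -0.1122, 0.1326]
orientation: [3.141, 0.001, 1.288]
wrist_force: [-4.9, 1.6, 18.8]
grip_width: 0.101
finger_force: 82.7
```

Run:
```python
from h import *
s=env.state();print(s["orientation"],s["wrist_force"],s["torque"],s["finger_force"])
```

```text
[3.14105939e+00 6.64883405e-04 1.28787055e+00] [-4.87910931  1.62551459 18.78403093] [0.39306212 1.27445957 0.08041651] 82.71218061447144
```

servo_tool(
  rows=[
    [[0,0,0,0,0,3,1],[0,0,0,0,0,3,1],[0,0,0,0,0,0,1]],
  ],
)

```text
time: 9.7
position: [0.4536, -0.1119, 0.1326]
orientation: [-3.141, 0.001, 1.184]
wrist_force: [-9.1, 4.1, 23.1]
grip_width: 0.108
finger_force: 83.4
```

Run:
```python
from h import *
s=env.state();print(s["orientation"],s["wrist_force"],s["torque"],s["finger_force"])
```

```text
[-3.14119868e+00  7.28723858e-04  1.18352819e+00] [-9.07680046  4.10855579 23.1355874 ] [0.95001968 2.11457115 0.23616306] 83.39829325675964
```

The stop is reached: torque is rising and the pads are starting to twist on the grip. I relax the twist, release and rise clear.

servo_tool(
  rows=[
    [[0,0,-0.0005,0,0,-3,1],[0,0,0,0,0,-1,1],[0,0,0,0,0,0,0.5],[0,0,0,0,0,0,0.5],[0,0,0,0,0,0,0.5]],
  ],
)

```text
time: 10.2
position: [0.4538, -0.1122, 0.1323]
orientation: [-3.142, 0.0, 1.254]
wrist_force: [0.7, 0.1, -0.2]
grip_width: 0.502
finger_force: 0.0
```

servo_tool(
  rows=[
    [[0,0,0,0,0,0,0.5],[0,0,-0.01,0,0,0,0.5],[0,0,-0.03,0,0,0,0.5],[0,0,-0.04,0,0,0,0.5],[0,0,-0.04,0,0,0,0.5]],
  ],
)

```text
time: 10.7
position: [0.4536, -0.1117, 0.2543]
orientation: [-3.141, -0.0, 1.255]
wrist_force: [0.9, -0.6, -0.5]
grip_width: 0.503
finger_force: 0.0
```

servo_tool(
  rows=[
    [[0,0,0,0,0,-8.4,1],[0,0,0,0,0,-8.4,1],[0,0,0,0,0,-8.4,1],[0,0,0,0,0,-8.4,1],[0,0,0,0,0,-8.4,1]],
  ],
)

```text
time: 11.2
position: [0.4539, -0.1119, 0.2531]
orientation: [3.141, 0.0, 1.994]
wrist_force: [-0.6, -0.5, -0.3]
grip_width: -0.001
finger_force: 0.0
```

servo_tool(
  rows=[
    [[0,0,0,0,0,-8.4,1],[0,0,0,0,0,-8.4,1],[0,0,0,0,0,-8.4,1],[0,0,0,0,0,-8.4,1],[0,0,0,0,0,-8.4,1]],
  ],
)

```text
time: 11.7
position: [0.4539, -0.1119, 0.2531]
orientation: [3.142, 0.0, 2.727]
wrist_force: [-0.3, -0.6, 0.3]
grip_width: 0.002
finger_force: 0.0
```

Run:
```python
from h import *
import pickle
s=env.state();print(s["position"],s["orientation"],s["joints"],s["wrist_force"])
F={n:env.grab_frame(n) for n in("scene","top")};pickle.dump(F,open("f3.pkl","wb"))
f=F["scene"]
cv2.imwrite("pics/l.png",cv2.resize(f["img"][120:240,180:340],(800,600),interpolation=3)[:,:,::-1])
W=cloud(f)[150:180,235:265].reshape(-1,3)
for z in(.1,.11,.12,.13,.14):
    m=W[(W[:,2]>z)&(W[:,2]<z+.01)];print(z,len(m),np.median(m,0).round(4) if len(m) else "")
```

```text
[ 0.45389083 -0.11189455  0.25305209] [3.14158596e+00 3.96784644e-04 2.72720632e+00] [ 0.6017602   0.11909268 -0.53036133  2.02820391  0.07112128  1.01129458
  1.19313353] [-0.27507938 -0.58521715  0.28845759]
0.1 149 [ 0.4591 -0.1174  0.1038]
0.11 35 [ 0.4581 -0.1081  0.1142]
0.12 30 [ 0.4591 -0.1083  0.1244]
0.13 45 [ 0.4571 -0.11    0.1372]
0.14 21 [ 0.4548 -0.1125  0.1417]
```

View pics/l.png

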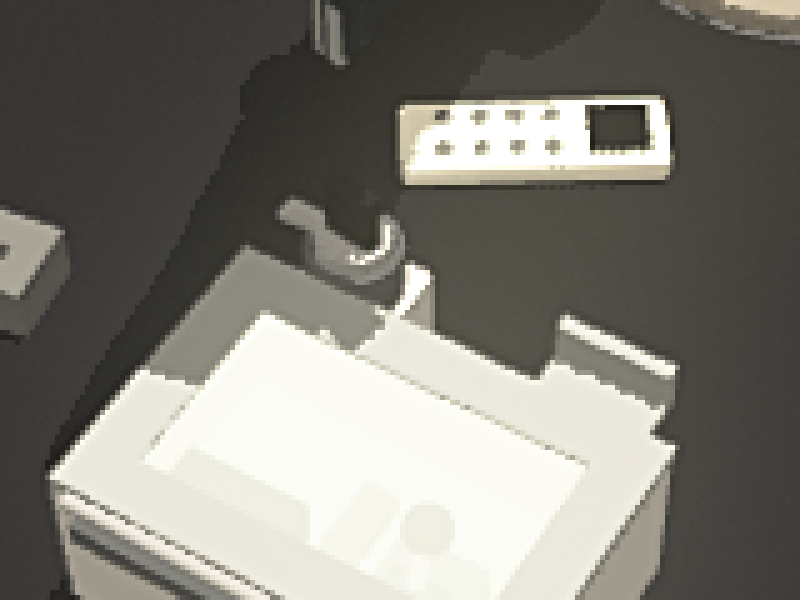

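The key stands upright in the lock with its top at 141 mm, so it is home. The tongue now points at crop (290,210), parallel to the lid's front edge and off the lid. Next I go in front of the tab with the fingers shut and tilt 20°.

servo_tool(
  rows=[
    [[0,0,0,0,0,-6.8,1],[0,0,0,0,0,-6.9,1]],
  ],
)

```text
time: 12.0
position: [0.4539, -0.1119, 0.2528]
orientation: [-3.142, 0.0, 2.959]
wrist_force: [0.3, 0.1, 0.3]
grip_width: -0.002
finger_force: 0.0
```

servo_tool(
  rows=[
    [[0.0094,0.0372,0.01,0,0,0,1],[0.0094,0.0372,0.01,0,0,0,1],[0.0094,0.0372,0.01,0,0,0,1],[0.0094,0.0372,0.01,0,0,0,1]],
  ],
)

```text
time: 12.4
position: [0.4436, 0.0425, 0.2126]
orientation: [-3.142, 0.001, 2.954]
wrist_force: [1.8, -0.2, 0.2]
grip_width: 0.002
finger_force: 0.0
```

servo_tool(
  rows=[
    [[0,0,0,0,-6.7,0,1],[0,0,0,0,-6.7,0,1],[0,0,0,0,-6.6,0,1],[0,0,0,0,0,0,1]],
  ],
)

```text
time: 12.8
position: [0.4418, 0.0411, 0.2122]
orientation: [-3.141, 0.352, 2.957]
wrist_force: [-0.8, 0.4, 0.5]
grip_width: 0.002
finger_force: 0.0
```

```bash
cat > st.py <<'E'
from h import *
s=env.state();R=Ro.from_euler("xyz",s["orientation"]).as_matrix()
print(s["time"],s["position"].round(4),"axes cols",R.round(3).tolist(),"q",s["joints"].round(2),"F",s["wrist_force"].round(1))
O=np.array([.5765,-.0585]);th=np.radians(-10.1);e=np.array([[np.cos(th),np.sin(th)],[-np.sin(th),np.cos(th)]])
print("case xy",(e@(s["position"][:2]-O)).round(4))
E
python3 st.py
```

```text
12.8 [0.4418 0.0411 0.2122] axes cols [[-0.923, 0.183, 0.339], [0.172, 0.983, -0.064], [-0.345, -0.001, -0.939]] q [ 0.37 -0.03 -0.71  2.33  0.29  0.55  0.82] F [-0.8  0.4  0.5]
case xy [-0.1501  0.0744]
```

servo_tool(
  rows=[
    [[0.0109,0,0.0296,0,0,0,1],[0.0109,0,0.0296,0,0,0,1],[0.0109,0,0.0296,0,0,0,1],[0.0109,0,0.0296,0,0,0,1],[0,0,0,0,0,0,1]],
  ],
)

```text
time: 13.3
position: [0.4432, 0.0403, 0.0892]
orientation: [-3.139, 0.346, 2.957]
wrist_force: [0.6, 0.8, 0.5]
grip_width: -0.003
finger_force: 0.0
```

```bash
python3 st.py
```

```text
13.3 [0.4432 0.0403 0.0892] axes cols [[-0.925, 0.185, 0.333], [0.173, 0.983, -0.064], [-0.339, -0.002, -0.941]] q [ 0.19  0.25 -0.6   2.44  1.04  0.38  0.06] F [0.6 0.8 0.5]
case xy [-0.1486  0.0739]
```

servo_tool(
  rows=[
    [[-0.0077,0,0.0042,0,0,0,1],[-0.0077,0,0.0042,0,0,0,1],[-0.0077,0,0.0042,0,0,0,1],[0,0,0,0,0,0,1]],
  ],
)

```text
time: 13.7
position: [0.4706, 0.0355, 0.0884]
orientation: [-3.141, 0.351, 2.958]
wrist_force: [0.1, 0.0, -0.2]
grip_width: 0.002
finger_force: 0.0
```

servo_tool(
  rows=[
    [[-0.0019,0,0.0007,0,0,0,1],[-0.0019,0,0.0007,0,0,0,1],[0,0,0,0,0,0,1]],
  ],
)

```text
time: 14.0
position: [0.4719, 0.0351, 0.0873]
orientation: [-3.14, 0.348, 2.96]
wrist_force: [-17.6, 5.2, 5.8]
grip_width: -0.002
finger_force: 7.7
```

```bash
python3 st.py
```

```text
14.0 [0.4719 0.0351 0.0873] axes cols [[-0.925, 0.181, 0.335], [0.17, 0.983, -0.063], [-0.341, -0.001, -0.94]] q [ 0.21  0.29 -0.58  2.38  1.04  0.38  0.1 ] F [-17.6   5.2   5.8]
case xy [-0.1194  0.0738]
```

The fingers are leaning on the tab's front edge. I lift along the arc, first 5° as a trial.

servo_tool(
  rows=[
    [[-0.0021,0,-0.0051,0,0,0,1],[-0.0021,0,-0.0051,0,0,0,1],[-0.0021,0,-0.0051,0,0,0,1],[0,0,0,0,0,0,1]],
  ],
)

```text
time: 14.4
position: [0.4726, 0.0349, 0.1043]
orientation: [-3.14, 0.348, 2.959]
wrist_force: [-16.2, 6.2, -0.2]
grip_width: -0.002
finger_force: 7.9
```

```bash
python3 st.py
cat > lid.py <<'E'
from h import *
f=env.grab_frame("scene");W=cloud(f)[130:300,170:340].reshape(-1,3);W=W[np.isfinite(W[:,0])]
O=np.array([.5765,-.0585]);th=np.radians(-10.1);e=np.array([[np.cos(th),np.sin(th)],[-np.sin(th),np.cos(th)]])
C=(W[:,:2]-O)@e.T
for a,b in((-100,-85),(85,100)):
    for x in range(-150,90,30):
        m=(C[:,1]*1e3>a)&(C[:,1]*1e3<b)&(C[:,0]*1e3>x)&(C[:,0]*1e3<x+30)&(W[:,2]>.02)
        if m.sum()>3: print(a,x,m.sum(),"z med/max",np.median(W[m,2]).round(3),W[m,2].max().round(3))
E
python3 lid.py
```

```text
14.4 [0.4726 0.0349 0.1043] axes cols [[-0.924, 0.182, 0.335], [0.17, 0.983, -0.063], [-0.341, -0.002, -0.94]] q [ 0.25  0.25 -0.63  2.37  0.93  0.4   0.22] F [-16.2   6.2  -0.2]
case xy [-0.1187  0.0737]
-100 -120 50 z med/max 0.104 0.142
-100 -90 48 z med/max 0.112 0.116
-100 -60 68 z med/max 0.109 0.114
-100 -30 67 z med/max 0.106 0.111
-100 0 72 z med/max 0.104 0.109
-100 30 71 z med/max 0.101 0.106
-100 60 113 z med/max 0.096 0.104
85 -150 398 z med/max 0.226 0.294
85 -120 101 z med/max 0.129 0.16
85 -90 69 z med/max 0.112 0.116
85 -60 77 z med/max 0.11 0.115
85 -30 73 z med/max 0.106 0.111
85 0 75 z med/max 0.104 0.11
85 30 78 z med/max 0.101 0.106
85 60 143 z med/max 0.095 0.104
```

The lid follows, at about 5°. I continue along the arc.

servo_tool(
  rows=[
    [[-0.0077,0,-0.0147,0,0,0,1],[-0.0089,0,-0.014,0,0,0,1],[-0.0101,0,-0.0131,0,0,0,1],[-0.0112,0,-0.0122,0,0,0,1],[-0.0123,0,-0.0112,0,0,0,1]],
  ],
)

```text
time: 14.95
position: [0.4977, 0.0305, 0.1835]
orientation: [-3.14, 0.349, 2.959]
wrist_force: [-8.3, 1.0, 2.6]
grip_width: 0.001
finger_force: 3.4
```

```bash
python3 st.py;python3 lid.py
```

```text
14.95 [0.4977 0.0305 0.1835] axes cols [[-0.924, 0.182, 0.336], [0.17, 0.983, -0.063], [-0.342, -0.001, -0.94]] q [ 0.43  0.14 -0.76  2.25  0.53  0.53  0.65] F [-8.3  1.   2.6]
case xy [-0.0932  0.0738]
-100 -120 17 z med/max 0.12 0.141
-100 -60 80 z med/max 0.173 0.182
-100 -30 100 z med/max 0.154 0.168
-100 0 102 z med/max 0.138 0.15
-100 30 97 z med/max 0.12 0.131
-100 60 129 z med/max 0.099 0.113
85 -120 333 z med/max 0.262 0.32
85 -90 117 z med/max 0.186 0.216
85 -60 105 z med/max 0.173 0.187
85 -30 100 z med/max 0.155 0.166
85 0 101 z med/max 0.137 0.152
85 30 102 z med/max 0.12 0.131
85 60 156 z med/max 0.098 0.117
```

Lid at about 30°. I continue to 55° and then 75°.

servo_tool(
  rows=[
    [[-0.0132,0,-0.0101,0,0,0,1],[-0.014,0,-0.0089,0,0,0,1],[-0.0147,0,-0.0077,0,0,0,1],[-0.0153,0,-0.0064,0,0,0,1],[-0.0159,0,-0.005,0,0,0,1]],
  ],
)

```text
time: 15.5
position: [0.5537, 0.0203, 0.245]
orientation: [-3.141, 0.351, 2.959]
wrist_force: [-0.9, 0.2, -1.6]
grip_width: -0.001
finger_force: 0.5
```

servo_tool(
  rows=[
    [[-0.0162,0,-0.0036,0,0,0,1],[-0.0164,0,-0.0022,0,0,0,1],[-0.0165,0,-0.0007,0,0,0,1],[-0.0166,0,0.0007,0,0,0,1]],
  ],
)

```text
time: 15.9
position: [0.6126, 0.0094, 0.2728]
orientation: [-3.141, 0.351, 2.959]
wrist_force: [-0.7, 0.9, -0.8]
grip_width: 0.002
finger_force: 0.3
```

```bash
python3 st.py;python3 lid.py
```

```text
15.9 [0.6126 0.0094 0.2728] axes cols [[-0.924, 0.182, 0.338], [0.171, 0.983, -0.063], [-0.343, -0.0, -0.939]] q [ 0.48  0.22 -0.75  1.94  0.43  0.75  0.88] F [-0.7  0.9 -0.8]
case xy [0.0237 0.0732]
-100 -120 62 z med/max 0.103 0.141
-100 -90 32 z med/max 0.089 0.095
-100 30 120 z med/max 0.233 0.254
-100 60 278 z med/max 0.144 0.223
85 -90 104 z med/max 0.063 0.094
85 -30 6 z med/max 0.366 0.412
85 0 480 z med/max 0.356 0.417
85 30 177 z med/max 0.242 0.282
85 60 354 z med/max 0.147 0.284
```

servo_tool(
  rows=[
    [[-0.0095,0,0.0025,0,0,0,1],[-0.0095,0,0.0025,0,0,0,1],[-0.0095,0,0.003,0,0,0,1],[-0.0095,0,0.003,0,0,0,1],[-0.0075,0,0.0027,0,0,0,1]],
  ],
)

```text
time: 16.45
position: [0.6593, 0.0011, 0.2742]
orientation: [-3.141, 0.35, 2.959]
wrist_force: [0.3, -0.7, 0.4]
grip_width: -0.002
finger_force: 0.0
```

servo_tool(
  rows=[
    [[-0.0075,0,0.0027,0,0,0,1],[-0.0075,0,0.0027,0,0,0,1],[-0.0075,0,0.003,0,0,0,1],[-0.0075,0,0.003,0,0,0,1],[-0.0075,0,0.003,0,0,0,1]],
  ],
)

```text
time: 16.95
position: [0.6986, -0.0061, 0.2736]
orientation: [-3.141, 0.35, 2.96]
wrist_force: [0.0, 0.8, 0.3]
grip_width: 0.003
finger_force: 0.0
```

```bash
python3 st.py;python3 lid.py
```

```text
16.95 [ 0.6986 -0.0061  0.2736] axes cols [[-0.924, 0.181, 0.337], [0.17, 0.983, -0.063], [-0.343, -0.001, -0.939]] q [ 0.43  0.37 -0.71  1.76  0.51  0.82  0.88] F [0.  0.8 0.3]
case xy [0.1111 0.073 ]
-100 -30 8 z med/max 0.037 0.04
-100 0 38 z med/max 0.036 0.042
-100 60 37 z med/max 0.039 0.093
85 -90 102 z med/max 0.061 0.093
85 60 328 z med/max 0.432 0.48
```

servo_tool(
  rows=[
    [[0.0367,-0.0095,-0.0133,0,0,0,1],[0.0367,-0.0095,-0.0133,0,0,0,1],[0.0367,-0.0095,-0.0133,0,0,0,1],[0.0367,-0.0095,-0.0133,0,0,0,1]],
  ],
)

```text
time: 17.4
position: [0.536, -0.015, 0.2729]
orientation: [-3.141, 0.35, 2.96]
wrist_force: [-0.3, 0.4, 0.5]
grip_width: 0.001
finger_force: 0.0
```

servo_tool(
  rows=[
    [[0,0,0,0,6.7,0,1],[0,0,0,0,6.7,0,1],[0,0,0,0,6.6,0,1],[0,0,0,0,0,0,1]],
  ],
)

```text
time: 17.8
position: [0.539, -0.0156, 0.273]
orientation: [3.141, -0.003, 2.958]
wrist_force: [-0.2, -0.1, -0.0]
grip_width: -0.002
finger_force: 0.0
```

```bash
python3 st.py
python3 - <<'E'
from h import *
O=np.array([.5765,-.0585]);th=np.radians(-10.1);e=np.array([[np.cos(th),np.sin(th)],[-np.sin(th),np.cos(th)]])
for n in("scene","top"):
    f=env.grab_frame(n);W=cloud(f).reshape(-1,3);I=f["img"].reshape(-1,3).astype(int)
    C=(W[:,:2]-O)@e.T*1000
    m=(abs(C[:,0])<70)&(abs(C[:,1])<110)&(W[:,2]>.045)&(W[:,2]<.085)
    if m.sum(): print(n,"ball?",m.sum(),np.median(C[m],0).round(1),W[m,2].max().round(3))
    m=(C[:,0]>85)&(C[:,0]<180)&(abs(C[:,1])<110)&(W[:,2]>.1)&(W[:,2]<.32)
    if m.sum()>20:
        p=np.polyfit(W[m,2]*1000,C[m,0],1);print("lid",m.sum(),"angle",(np.pi/2+np.arctan(p[0])).round(3),W[m,2].max())
E
```

```text
17.8 [ 0.539  -0.0156  0.273 ] axes cols [[-0.983, 0.183, -0.003], [0.183, 0.983, 0.001], [0.003, 0.001, -1.0]] q [ 0.58  0.27 -0.79  1.85  0.21  1.11  1.1 ] F [-0.2 -0.1 -0. ]
case xy [-0.0444  0.0356]
scene ball? 117 [ 6.1 37.7] 0.084
lid 1582 angle 1.939 0.27271817142767313
top ball? 1 [ 33.2 -91.5] 0.046
lid 2574 angle 1.933 0.2747762686575045
```

The lid leans on its stop at about 1.93 rad. Next I go down in front of the lever ball and push it over.

servo_tool(
  rows=[
    [[0,0,0.045,0,0,0,1],[0,0,0.045,0,0,0,1],[0,0,0.045,0,0,0,1],[0,0,0.04,0,0,0,1],[0,0,0.025,0,0,0,1]],
  ],
)

```text
time: 18.4
position: [0.5358, -0.0149, 0.0711]
orientation: [-3.141, 0.001, 2.96]
wrist_force: [-0.3, -0.1, 0.6]
grip_width: 0.0
finger_force: 0.0
```

servo_tool(
  rows=[
    [[-0.01,0,0,0,0,0,1],[-0.01,0,0,0,0,0,1],[-0.01,0,0,0,0,0,1],[-0.01,0,0,0,0,0,1],[-0.01,0,0,0,0,0,1]],
  ],
)

```text
time: 18.9
position: [0.5884, -0.0246, 0.0745]
orientation: [-3.141, 0.003, 2.959]
wrist_force: [-0.9, 1.9, 1.3]
grip_width: 0.003
finger_force: 0.9
```

```bash
python3 st.py
```

```text
18.9 [ 0.5884 -0.0246  0.0745] axes cols [[-0.983, 0.182, 0.003], [0.182, 0.983, -0.001], [-0.003, -0.001, -1.0]] q [ 0.43  0.59 -0.64  1.91  0.48  0.8   0.91] F [-0.9  1.9  1.3]
case xy [0.0058 0.0355]
```

Continue until the lever's stop gives resistance.

servo_tool(
  rows=[
    [[-0.004,0,0,0,0,0,1],[-0.003,0,0,0,0,0,1],[-0.002,0,0,0,0,0,1],[0,0,0,0,0,0,1]],
  ],
)

```text
time: 19.3
position: [0.5955, -0.0259, 0.0732]
orientation: [-3.141, 0.0, 2.959]
wrist_force: [-1.1, -0.8, 0.8]
grip_width: -0.001
finger_force: 0.4
```

servo_tool(
  rows=[
    [[-0.002,0,0,0,0,0,1],[0,0,0,0,0,0,1]],
  ],
)

```text
time: 19.5
position: [0.596, -0.026, 0.0731]
orientation: [-3.14, -0.002, 2.96]
wrist_force: [-11.5, 1.6, 7.6]
grip_width: 0.001
finger_force: 6.1
```

```bash
python3 st.py
```

```text
19.5 [ 0.596  -0.026   0.0731] axes cols [[-0.983, 0.181, -0.002], [0.181, 0.983, -0.001], [0.002, -0.002, -1.0]] q [ 0.43  0.6  -0.64  1.89  0.48  0.82  0.92] F [-11.5   1.6   7.6]
case xy [0.0135 0.0355]
```

The lever hit its stop at x 13.5 mm, against 13 expected. I back off, rise clear and check everything.

servo_tool(
  rows=[
    [[0.01,0,0,0,0,0,1],[0.02,0,0,0,0,0,1],[0,0,-0.04,0,0,0,1],[0,0,-0.045,0,0,0,1],[0,0,-0.045,0,0,0,1]],
  ],
)

```text
time: 20.0
position: [0.5674, -0.0205, 0.2047]
orientation: [-3.141, 0.001, 2.96]
wrist_force: [-0.1, 0.2, 0.1]
grip_width: 0.006
finger_force: 0.0
```

servo_tool(
  rows=[
    [[0,0,-0.045,0,0,0,1],[0,0,-0.045,0,0,0,1],[0.02,0.04,0,0,0,0,1],[0.02,0.04,0,0,0,0,1],[0.02,0.04,0,0,0,0,1]],
  ],
)

```text
time: 20.5
position: [0.53, 0.1093, 0.2936]
orientation: [-3.141, 0.003, 2.958]
wrist_force: [1.0, -0.3, 0.0]
grip_width: 0.001
finger_force: 0.0
```

servo_tool(
  rows=[
    [[0.01,0.045,0,0,0,0,1],[0,0.045,0,0,0,0,1],[0,0.045,0,0,0,0,1],[0,0,0,0,0,0,1],[0,0,0,0,0,0,1]],
  ],
)

```text
time: 21.0
position: [0.5448, 0.244, 0.2927]
orientation: [-3.141, 0.001, 2.962]
wrist_force: [-1.0, -0.7, 0.3]
grip_width: -0.002
finger_force: 0.0
```

```bash
python3 st.py
python3 - <<'E'
from h import *
f=env.grab_frame("scene");g=env.grab_frame("top")
a=cv2.resize(g["img"][110:290,130:450],(800,450),interpolation=3)
b=cv2.resize(f["img"][120:300,120:480],(300,150),interpolation=3);a[300:,:300]=b
cv2.imwrite("pics/z.png",a[:,:,::-1])
W=cloud(f)[150:180,235:265].reshape(-1,3);m=W[(W[:,2]>.132)&(W[:,2]<.15)];print("key top",len(m),np.median(m,0).round(4))
E
```

```text
21.0 [0.5448 0.244  0.2927] axes cols [[-0.984, 0.179, 0.001], [0.179, 0.984, -0.001], [-0.001, -0.001, -1.0]] q [ 0.15  0.38 -0.87  1.7   0.31  1.2   0.59] F [-1.  -0.7  0.3]
case xy [-0.0843  0.2923]
key top 62 [ 0.4567 -0.1105  0.1384]
```

View pics/z.png

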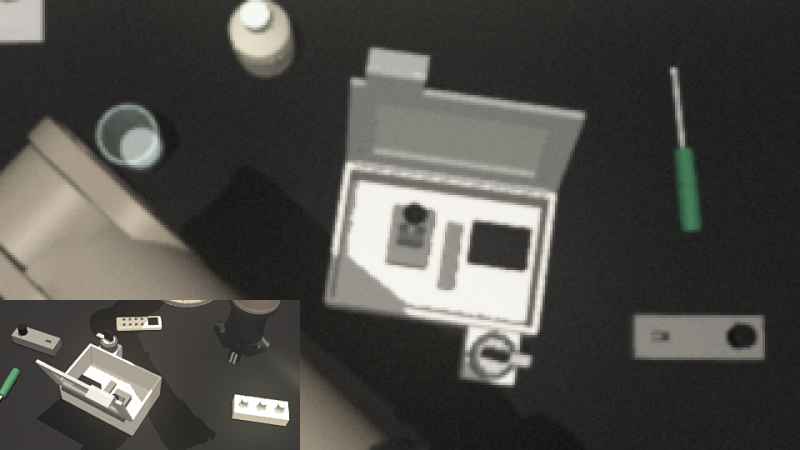

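The final picture shows everything as asked:
- The lid leans back.
- The lever ball at (415,213) is on the hinge side of its base block.
- The key stands in the lock, with the tongue at (525,359) parallel to the box front.
- The spare key is still in its rack at (742,336), and the beaker and vials are upright.

Handing in.

```bash
python3 -c "
from station import env
print(env.hand_in())"
```

```text
the job is handed in; nothing more can be done
None
```

I handed the job in at about 21 s: the flat key is seated in the fully turned lock, the lid leans back on its stop, the lever is over to the hinge side, and the spare key, beaker and vials are undisturbed.

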